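# Set the centrifuge's speed dial to the green mark and start it

## Task

Set the small centrifuge for the green-capped tubes: with a fingertip, push the dial's pointer round click by click until it rests in the click at the green sticker, then press the white start key fully down and let it go. Only push and press: do not pinch or force the dial, do not press the key while the dial is on any other click, and leave the pot, rack and everything else on the bench undisturbed.

Things in the scene. Friction and masses are not known exactly. Their poses are not given: they have to be found in the camera images.
- centrifuge: cream bench centrifuge fixed to the table, 200 mm (its x) by 360 mm (its y), flat deck 70 mm above the table; origin at the centre of its underside. Its +y end carries a round rotor lid, 144 mm across, centred at y = +105 mm, top 116 mm above the table. Its -y end is the control deck: dial axis at (0, -50) mm, start key at (-55, -145) mm.
- dial_axis (a point): point on the dial's upright turning axis, at the top of its dark disc (68 mm across, 8 mm high). On the disc stands the pointer lever: an upright dark bar 11 mm thick, from 12 mm behind the axis to 48 mm in front of it, 8 to 34 mm above the deck, with a white line along its top. About 3 N sideways at 38 mm from the axis moves it on a click.
- dial (a joint): dial angle (rad), growing clockwise seen from above. 11 sprung clicks 0.5236 apart at 0 to 5.236 (positions 0 to 10, a dark tick on the deck at each), stops just beyond both ends. Pushed past half way between clicks, it jumps on to the next by itself. Position 5 points along the centrifuge's -x; the gap without clicks is at its +x. It starts on position 4, 5 or 6.
- dial_aim (a point): the spot on the deck at which the pointer's long end points: 66 mm from the axis in the pointer's direction, turning with the dial. It lies on a sticker's centre when the dial rests in that sticker's click.
- mark_green: green flat round sticker, 18 mm across, no thickness to speak of, lying on the deck 66 mm from the dial's axis at one of the click positions 1, 2, 8 or 9 (which colour is where changes); origin at its centre, 71 mm above the table
- mark_yellow: yellow flat round sticker, 18 mm across, no thickness to speak of, lying on the deck 66 mm from the dial's axis at one of the click positions 1, 2, 8 or 9 (which colour is where changes); origin at its centre, 71 mm above the table
- mark_blue: blue flat round sticker, 18 mm across, no thickness to speak of, lying on the deck 66 mm from the dial's axis at one of the click positions 1, 2, 8 or 9 (which colour is where changes); origin at its centre, 71 mm above the table
- mark_red: red flat round sticker, 18 mm across, no thickness to speak of, lying on the deck 66 mm from the dial's axis at one of the click positions 1, 2, 8 or 9 (which colour is where changes); origin at its centre, 71 mm above the table
- start_top (a point): centre of the top of the white round start key, 26 mm across, standing 22 mm above the deck when up, in a black collar beside the dial, pressed straight down
- start (a joint): travel of the start key (m): 0 up, 0.006 fully down; a spring of about 4 N at full travel brings it back up
- pot: loose specimen pot, orange lid, 34 mm across, 42 mm tall, standing on the deck's far corner beyond the dial; origin at the centre of its underside
- rack: loose grey rack 50 by 100 mm with six green-capped tubes, 99 mm tall, on the table beside the centrifuge's -y end; origin at the centre of its underside
- tin: loose tin with a blue label, 96 mm across, 110 mm tall, on the table; origin at the centre of its underside
- carton: loose cardboard box 80 by 120 by 60 mm; origin at the centre of its underside
- reagent: loose bottle with a blue cap, 56 mm across, 130 mm tall; origin at the centre of its underside
- marker: loose blue marker pen, 14 mm thick, 120 mm long, lying on the table; origin at the middle of its underside
- slides: loose green slide box 85 by 55 by 30 mm; origin at the centre of its underside

How it is judged:
By the outcome, as a careful person would: the job done as asked, in the order asked, and still so for the second after the job is handed in, with the robot touching nothing.
It also fails if it takes over 61 s, if anything falls off the work surface, if the arm or the gripper's body presses on something with over 40 N, if the wrist force passes 120 N, or if a joint passes its speed limit or range.

## Robot

A 6-joint arm with a two-finger parallel gripper is mounted at the origin on the work surface. World frame = base frame: x ahead of the robot, y to its left, z up, the work surface at z = 0. Lengths are in m, angles in degrees, forces in N, time in s.
With the tool pointing down it reaches from about 0.4 to 0.825 m from the base axis. Payload 7 kg.
Tool frame: the origin (TCP) lies between the finger pads; the fingertips stand 19 mm ahead of it and the grasp point (between the pads) is the TCP; z points along the fingers, y is the line along which they close (so a half turn about z gives the same grasp; the last joint's range is limited). The gripper opens to 88 mm and grips with 3 to 60 N. Pads are 19 mm wide; open, the fingers measure 130 mm over their backs; the gripper's body (78 mm by 193 mm) begins 47 mm behind the grasp point.
Start: joints at [90.82, 20.546, 0.682, 0, -70.136, -16.507], TCP at [0.183, 0.65, 0.246] pointing down, gripper open.
Joint ranges: [-176.03, 176.03], [-82.01, 121.73], [-58.28, 71.71], [-173.87, 95.51], [-174.79, -0.11], [-173.66, 173.66]. Speed limits (degrees/s): [136.94, 136.94, 172.46, 180, 180, 180].

## Interface

Orientations are given as [roll, pitch, yaw] about the fixed x, y, z axes, in that order (R = Rz(yaw) Ry(pitch) Rx(roll)).
In Python, from plant import r gives the robot as it stands. The module is installed in compiled form; this text tells all that it offers.
- The arm moves only by the shell command python3 -m pendant 'ROWS' [OPENING] [FORCE]. ROWS is JSON, a list of rows, each a list of 6 numbers: the shift along the tool's x, y, z in mm, then the turn, a rotation vector about the tool's x, y, z in rad. In form: [[tx, ty, tz, wx, wy, wz], ...]. A call has 1 to 20 rows; each row is the pose to reach, as a shift and turn from the pose commanded when the call began, along the tool's axes at that moment; what a row does not reach only later rows make up. A row lasts 1/8 s, in which the tool goes at most 62.5 mm and 10.7 degrees, less where a joint would pass 70% of its speed; a pose out of reach is approached as far as the arm can. A call with a gripper value outside its range is refused whole. OPENING is the finger opening in mm, from 0 to 87.6, set as the call begins (- or left out, the last holds). The fingers move at their own pace and stop on an object; FORCE is the grip in N (left out, the last holds). Time passes only in rows, so rows that repeat a pose let the fingers close. It gives the time, the measured TCP pose, the force, the opening and the grip force at its end, in the units of the state.
- r.get_state(): the state, without advancing time (a new reading comes with each control period).
- r.capture(name): name is "scene" or "top" or "wrist"; returns the picture (400x640x3 uint8, red, green, blue); there is no depth.
- r.camera_params(name): a dict with "mtx" (3x3 intrinsics, pixels), "distortion" ([k1, k2, p1, p2, k3] as OpenCV has them; the pictures are not rectified), "rvec" (rotation vector, rad) and "tvec" (3), from world to camera coordinates, as OpenCV has them; the wrist camera has in their place "mount" (4x4, takes a point from camera to tool coordinates, whose origin is the TCP and whose axes are the flange's). Camera axes: x right, y down, z forward; pixel columns grow to the right and rows downward; lengths in m; the calibration is good to about 2 mm. A picture is of the moment at which its call begins: read the wrist's pose just before it. camera_params takes no time and is no camera call.
- r.close_job(): hands the job in; it is judged then, once.
The state is a dict: "time_s": time; "joints": joint angles; "qd": joint speeds; "joint_torque": joint torques, N m; "tcp_pos": TCP position; "eef_rot": TCP orientation; "contact_force": force on the tool from outside, world axes, zero at the start; "moment": the same for the moment, N m; "gripper_width": finger opening in m; "gripper_force": force on a finger pad.
Only numpy, scipy, OpenCV 4.12 (cv2) and the standard library are available. Lean on these libraries where they do the work, as an engineer would, in place of code of your own. Each camera call takes 0.05 s, during which the arm holds its last target. There are 200 camera calls.

## Working session

There is one attempt and no reset: what is moved stays moved. The work goes in short steps, Python scripts to look and compute and a shell command to move; the robot and the scene stay as the last step left them, time stands still between calls to the robot, and variables do not carry over. Pictures are saved under pics/ and viewed, at most 10 in all, crops included, and the job is handed in when it is done.

```bash
mkdir -p pics; python3 - <<'E'
from plant import r
import cv2
s=r.get_state();print(s['time_s'],s['tcp_pos'],s['eef_rot'],s['gripper_width'])
for n in("scene","top"):
    cv2.imwrite(f"pics/{n}0.png",cv2.cvtColor(r.capture(n),cv2.COLOR_RGB2BGR))
print(r.camera_params("wrist"))
E
```

```text
0.0 [0.18239782 0.64942027 0.24463781] [ 1.79907356e+02 -6.95616185e-03 -1.56936681e+01] 0.08819297416915978
{'mtx': array([[351.56363174,   0.        , 321.48707715],
       [  0.        , 351.56363174, 198.35978697],
       [  0.        ,   0.        ,   1.        ]]), 'distortion': array([-0.04561127,  0.        ,  0.        ,  0.        ,  0.        ]), 'mount': array([[-7.93509614e-04, -9.56861559e-01, -2.90543160e-01,
         7.81290167e-02],
       [ 9.99999639e-01, -8.47091944e-04,  5.86501172e-05,
         2.10400681e-04],
       [-3.02236812e-04, -2.90543008e-01,  9.56861886e-01,
        -1.39550904e-01],
       [ 0.00000000e+00,  0.00000000e+00,  0.00000000e+00,
         1.00000000e+00]])}
```

View pics/top0.png

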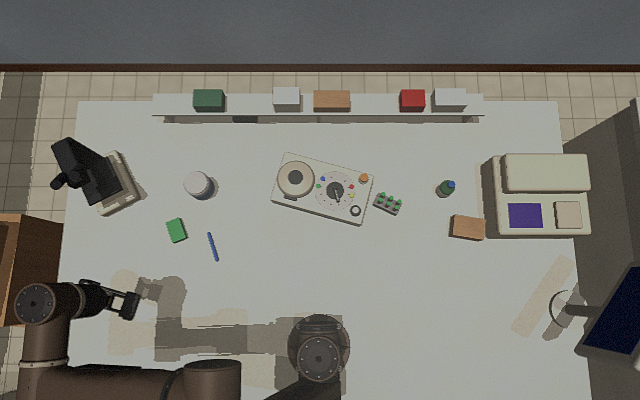

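View pics/scene0.png

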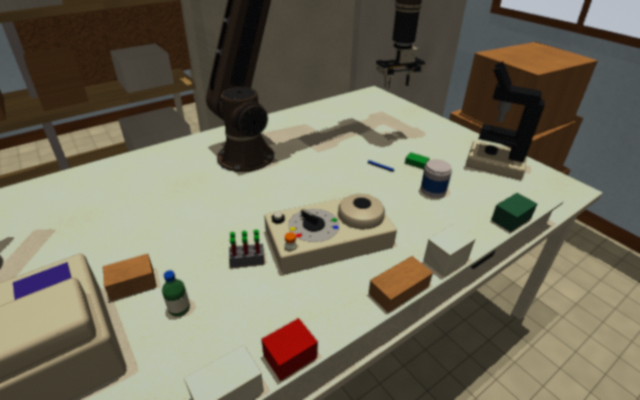

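The top view shows the centrifuge at about (322,188), with its lid at (295,179), the dial at (335,190), the key at (355,210), the pot at (364,178) and the rack at (388,203). I'll enlarge the dial area.

```bash
cat > h.py <<'E'
import numpy as np,cv2
from scipy.spatial.transform import Rotation as R
from plant import r
def topw(uv,z):
    p=r.camera_params("top");Rm=cv2.Rodrigues(p["rvec"])[0];t=np.array(p["tvec"]).ravel()
    n=cv2.undistortPoints(np.array(uv,float).reshape(-1,1,2),p["mtx"],np.array(p["distortion"]))[:,0]
    d=np.c_[n,np.ones(len(n))]@Rm; o=-Rm.T@t
    return o+d*((z-o[2])/d[:,2])[:,None]
def wristw(uv,z,pos,rot):
    p=r.camera_params("wrist");T=np.eye(4);T[:3,:3]=R.from_euler('xyz',rot,degrees=True).as_matrix();T[:3,3]=pos
    M=T@p["mount"]
    n=cv2.undistortPoints(np.array(uv,float).reshape(-1,1,2),p["mtx"],np.array(p["distortion"]))[:,0]
    d=np.c_[n,np.ones(len(n))]@M[:3,:3].T;o=M[:3,3]
    return o+d*((z-o[2])/d[:,2])[:,None]
E
python3 - <<'E'
from h import *
im=cv2.imread("pics/top0.png")
cv2.imwrite("pics/crop0.png",cv2.resize(im[145:230,265:405],None,fx=5.6,fy=5.6,interpolation=cv2.INTER_CUBIC))
print(topw([[295,179],[335,190],[355,210],[364,178],[388,203]],0.09))
E
```

```text
[[ 0.61730349  0.08780475  0.09      ]
 [ 0.57444996 -0.06366845  0.09      ]
 [ 0.49771194 -0.13794818  0.09      ]
 [ 0.62108077 -0.17428122  0.09      ]
 [ 0.52428103 -0.26249282  0.09      ]]
```

View pics/crop0.png

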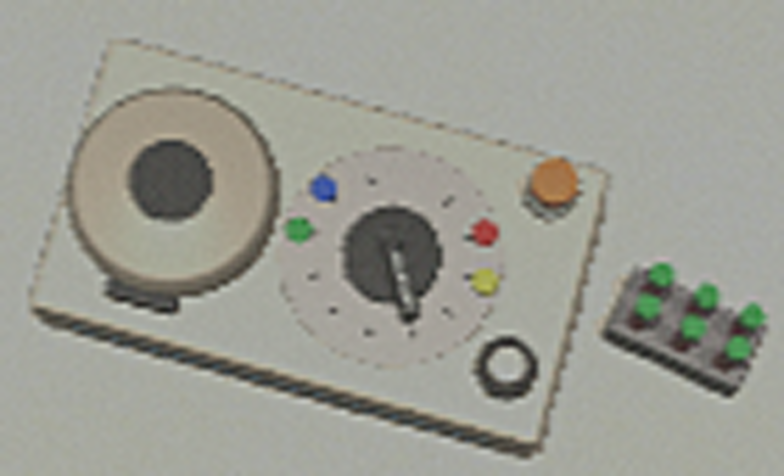

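The pointer is on position 4 (crop (410,318)) and green is at (299,230), which is position 8. So it takes four clicks clockwise, toward the lid side. I'll move above the dial with the fingers closed and take a closer look.

```bash
python3 -m pendant '[[40,40,0,0,0,0.08],[80,82,0,0,0,0.16],[120,123,0,0,0,0.24],[160,164,0,0,0,0.32],[200,205,0,0,0,0.4],[240,246,0,0,0,0.48],[280,287,0,0,0,0.56],[320,328,0,0,0,0.64],[360,369,0,0,0,0.72],[400,410,0,0,0,0.8],[440,450,0,0,0,0.88],[480,490,0,0,0,0.96],[520,530,0,0,0,1.04],[550,560,0,0,0,1.1],[570,581,0,0,0,1.1],[570,581,0,0,0,1.1],[570,581,0,0,0,1.1],[570,581,0,0,0,1.1]]' 0 10
python3 - <<'E'
from h import *
s=r.get_state();print(s['time_s'],list(s['tcp_pos']),list(s['eef_rot']),s['joints'],s['contact_force'])
im=cv2.cvtColor(r.capture("wrist"),cv2.COLOR_RGB2BGR)
cv2.imwrite("pics/w1.png",im)
E
```

```text
time_s: 2.35
tcp_pos: [0.5739, -0.0629, 0.2457]
eef_rot: [-180.0, 0.0, -78.7]
contact_force: [1.0, 0.2, -0.3]
gripper_width: 0.0007
gripper_force: 0.0
2.35 [np.float64(0.5738746041501768), np.float64(-0.06288037875054742), np.float64(0.24566152724712773)] [np.float64(-179.99330017850247), np.float64(0.009095582200186891), np.float64(-78.6552971520592)] [ 1.31453370e+01  1.13987610e+01 -1.19586512e+01 -9.67381064e-03
 -6.66356058e+01 -1.79679878e+00] [ 0.98771942  0.21823414 -0.32060625]
```

View pics/w1.png

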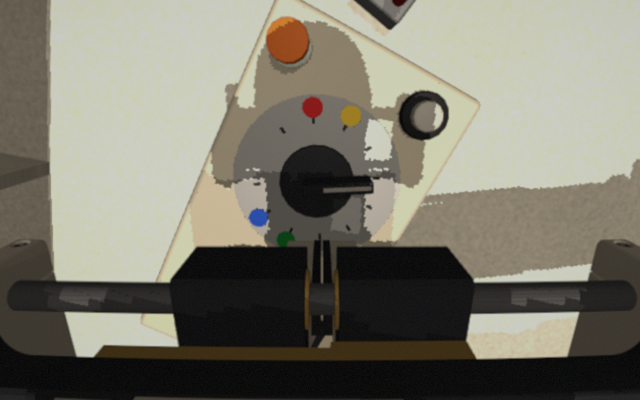

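The wrist view shows the dial disc at (317,181), the lever pointing right with its tip at (372,185), red (312,107), yellow (351,116), blue (258,217), green (286,239), the key (430,115) and the pot (288,40).

```bash
python3 - <<'E'
from h import *
P=[0.57387,-0.06288,0.24566];E=[-179.993,0.009,-78.655]
w=lambda u,z:wristw([u],z,P,E)[0]
c=w((317,181),.078);print("disc",c)
for n,u in dict(red=(312,107),yel=(351,116),blu=(258.5,217)).items():
    p=w(u,.071);d=(p-c)[:2];print(n,p,np.hypot(*d),np.degrees(np.arctan2(d[1],d[0])))
p=w((373,185),.104);d=(p-c)[:2];print("tip",p,np.hypot(*d),np.degrees(np.arctan2(d[1],d[0])))
p=w((430,114),.092);print("key",p,p-c, w((425,116),.088))
# LSQ fit of pose: axis x,y, theta (x_c world angle)
from scipy.optimize import least_squares
def model(q):
    f=lambda k,rad=.066:q[:2]+rad*np.array([np.cos(q[2]+np.pi-(k-5)*.5236),np.sin(q[2]+np.pi-(k-5)*.5236)])
    Rm=np.array([[np.cos(q[2]),-np.sin(q[2])],[np.sin(q[2]),np.cos(q[2])]])
    return f,Rm
def res(q):
    f,Rm=model(q)
    return np.r_[q[:2]-c[:2],f(1)-w((312,107),.071)[:2],f(2)-w((351,116),.071)[:2],f(9)-w((258.5,217),.071)[:2],q[:2]+Rm@[-.055,-.095]-w((430,114),.092)[:2]]
s=least_squares(res,[c[0],c[1],-.33]);print(s.x,np.degrees(s.x[2]),np.round(s.fun*1000,1))
f,Rm=model(s.x);print("key",s.x[:2]+Rm@[-.055,-.095],"green8",f(8),f(4))
E
```

```text
disc [ 0.5775741  -0.06394308  0.078     ]
red [ 0.5943162  -0.12631364  0.071     ] 0.06457851606181694 -74.97432012085872
yel [ 0.55943824 -0.1254881   0.071     ] 0.06416150273388786 -106.41899174536027
blu [ 0.6250897  -0.01676291  0.071     ] 0.0669604491567292 44.79704940543408
tip [ 0.53244759 -0.07612764  0.104     ] 0.046742533067684715 -164.88995630448744
key [ 0.49835062 -0.14097008  0.092     ] [-0.07922348 -0.077027    0.014     ] [ 0.50076367 -0.13856879  0.088     ]
[ 0.57744919 -0.06308085 -0.27085775] -15.519006068862147 [-0.1  0.9 -0.4 -0.7  0.4 -1.2 -0.6 -0.1  0.7  1.1]
key [ 0.49903638 -0.13990162] green8 [5.95108255e-01 5.12841514e-04] [ 0.51354599 -0.07958481]
```

The pose fit residuals are about 1 mm. Next I work out the finger path for the arc.

```bash
cat >> h.py <<'E'
A=np.array([.5775,-.0631]);TH=np.radians(-15.52)
def fpose(p,off,z,rad=.036):
    a=TH+np.pi-(p-5)*.5236;u=np.array([np.cos(a),np.sin(a)]);t=np.array([u[1],-u[0]])
    return np.r_[A+rad*u+off*t,z],a+np.pi/2-2*np.pi
def rows(seq,pos,yaw):
    c,s=np.cos(yaw),np.sin(yaw);out=[]
    for q in seq:
        x,y=fpose(*q);d=x-pos
        out.append([round(v,d_) for v,d_ in((1e3*(c*d[0]+s*d[1]),1),(1e3*(s*d[0]-c*d[1]),1),(-1e3*d[2],1),(0,0),(0,0),(yaw-y,3))])
    return out
E
python3 - <<'E'
from h import *
s=r.get_state();yaw=np.radians(s['eef_rot'][2])
print(rows([(4,-.028,.2),(4,-.028,.104)],s['tcp_pos'],yaw))
pos,y=fpose(4,-.028,.104)
print(rows([(4,-.022,.104)]+[(p,-.0155,.104) for p in np.arange(4,7.71,.2)],pos,y))
E
```

```text
[[np.float64(30.9), np.float64(31.0), np.float64(45.8), 0, 0, np.float64(-0.054)], [np.float64(30.9), np.float64(31.0), np.float64(141.8), 0, 0, np.float64(-0.054)]]
[[np.float64(-6.0), np.float64(0.0), np.float64(-0.0), 0, 0, np.float64(0.0)], [np.float64(-12.5), np.float64(0.0), np.float64(-0.0), 0, 0, np.float64(0.0)], [np.float64(-16.3), np.float64(1.4), np.float64(-0.0), 0, 0, np.float64(0.105)], [np.float64(-20.3), np.float64(2.4), np.float64(-0.0), 0, 0, np.float64(0.209)], [np.float64(-24.4), np.float64(3.0), np.float64(-0.0), 0, 0, np.float64(0.314)], [np.float64(-28.5), np.float64(3.2), np.float64(-0.0), 0, 0, np.float64(0.419)], [np.float64(-32.6), np.float64(2.9), np.float64(-0.0), 0, 0, np.float64(0.524)], [np.float64(-36.6), np.float64(2.2), np.float64(-0.0), 0, 0, np.float64(0.628)], [np.float64(-40.6), np.float64(1.1), np.float64(-0.0), 0, 0, np.float64(0.733)], [np.float64(-44.4), np.float64(-0.4), np.float64(-0.0), 0, 0, np.float64(0.838)], [np.float64(-48.0), np.float64(-2.3), np.float64(-0.0), 0, 0, np.float64(0.942)], [np.float64(-51.4), np.float64(-4.6), np.float64(-0.0), 0, 0, np.float64(1.047)], [np.float64(-54.6), np.float64(-7.2), np.float64(-0.0), 0, 0, np.float64(1.152)], [np.float64(-57.4), np.float64(-10.1), np.float64(-0.0), 0, 0, np.float64(1.257)], [np.float64(-60.0), np.float64(-13.4), np.float64(-0.0), 0, 0, np.float64(1.361)], [np.float64(-62.2), np.float64(-16.8), np.float64(-0.0), 0, 0, np.float64(1.466)], [np.float64(-64.0), np.float64(-20.5), np.float64(-0.0), 0, 0, np.float64(1.571)], [np.float64(-65.4), np.float64(-24.3), np.float64(-0.0), 0, 0, np.float64(1.676)], [np.float64(-66.4), np.float64(-28.3), np.float64(-0.0), 0, 0, np.float64(1.78)], [np.float64(-67.0), np.float64(-32.4), np.float64(-0.0), 0, 0, np.float64(1.885)]]
```

```bash
python3 -m pendant '[[15,15,20,0,0,-0.03],[31,31,46,0,0,-0.054],[31,31,46,0,0,-0.054],[31,31,70,0,0,-0.054],[31,31,95,0,0,-0.054],[31,31,120,0,0,-0.054],[31,31,135,0,0,-0.054],[31,31,142,0,0,-0.054],[31,31,142,0,0,-0.054]]'
python3 -m pendant '[[-6,0,0,0,0,0],[-12.5,0,0,0,0,0],[-16.3,1.4,0,0,0,0.105],[-20.3,2.4,0,0,0,0.209],[-24.4,3,0,0,0,0.314],[-26.4,3.1,0,0,0,0.367],[-26.4,3.1,0,0,0,0.367],[-26.4,3.1,0,0,0,0.367]]'
python3 - <<'E'
from h import *
s=r.get_state();yaw=np.radians(s['eef_rot'][2]);print(s['eef_rot'])
im=cv2.cvtColor(r.capture("wrist"),cv2.COLOR_RGB2BGR)
cv2.imwrite("pics/w2.png",im)
print(np.array(rows([(p,-.0155,.104) for p in np.arange(4.8,7.71,.2)],*fpose(4.7,-.0155,.104))).tolist())
E
```

```text
time_s: 3.52
tcp_pos: [0.5502, -0.0999, 0.1038]
eef_rot: [-180.0, -0.0, -75.6]
contact_force: [0.1, -0.2, 0.7]
gripper_width: 0.0004
gripper_force: 0.0
time_s: 4.53
tcp_pos: [0.5404, -0.0751, 0.1038]
eef_rot: [-180.0, 0.0, -96.6]
contact_force: [0.4, -0.1, 0.3]
gripper_width: 0.0005
gripper_force: 0.0
[-1.79974392e+02  6.59245419e-03 -9.65649064e+01]
[[-1.9, 0.8, -0.0, 0.0, 0.0, 0.052], [-5.8, 2.0, -0.0, 0.0, 0.0, 0.157], [-9.8, 2.8, -0.0, 0.0, 0.0, 0.262], [-13.9, 3.2, -0.0, 0.0, 0.0, 0.367], [-18.0, 3.1, -0.0, 0.0, 0.0, 0.471], [-22.1, 2.6, -0.0, 0.0, 0.0, 0.576], [-26.1, 1.7, -0.0, 0.0, 0.0, 0.681], [-30.0, 0.4, -0.0, 0.0, 0.0, 0.785], [-33.7, -1.3, -0.0, 0.0, 0.0, 0.89], [-37.3, -3.4, -0.0, 0.0, 0.0, 0.995], [-40.5, -5.8, -0.0, 0.0, 0.0, 1.1], [-43.6, -8.6, -0.0, 0.0, 0.0, 1.204], [-46.3, -11.7, -0.0, 0.0, 0.0, 1.309], [-48.6, -15.1, -0.0, 0.0, 0.0, 1.414], [-50.6, -18.6, -0.0, 0.0, 0.0, 1.518]]
```

View pics/w2.png

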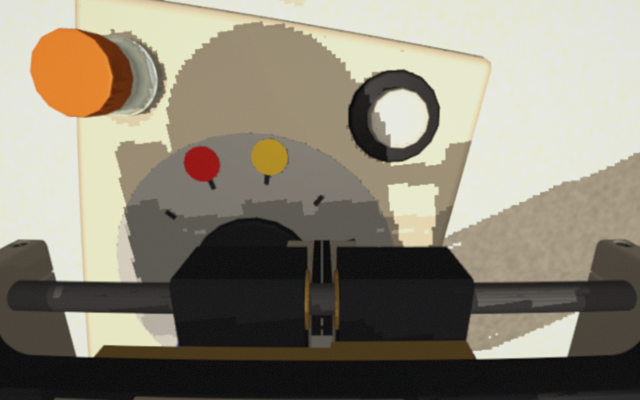

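The lever is hidden behind the gripper in this view. There is no residual force, which fits a completed click, so I continue.

```bash
python3 -m pendant '[[-1.9,0.8,0,0,0,0.052],[-5.8,2,0,0,0,0.157],[-9.8,2.8,0,0,0,0.262],[-13.9,3.2,0,0,0,0.367],[-18,3.1,0,0,0,0.471],[-20,2.9,0,0,0,0.524],[-20,2.9,0,0,0,0.524],[-26.1,1.7,0,0,0,0.681],[-30,0.4,0,0,0,0.785],[-33.7,-1.3,0,0,0,0.89],[-37.3,-3.4,0,0,0,0.995],[-39,-4.6,0,0,0,1.047],[-39,-4.6,0,0,0,1.047]]'
python3 - <<'E'
from h import *
s=r.get_state();print(s['contact_force'])
im=cv2.cvtColor(r.capture("scene"),cv2.COLOR_RGB2BGR)
cv2.imwrite("pics/s3.png",cv2.resize(im[150:290,210:410],None,fx=4,fy=4,interpolation=cv2.INTER_CUBIC))
x0=fpose(6.7,-.0155,.104)
print(np.array(rows([(p,-.0155,.104) for p in (6.8,7,7.2,7.4,7.5,7.6,7.65,7.7)]+[(7.65,-.025,.104),(7.65,-.035,.104),(7.65,-.035,.2)],*x0)).tolist())
E
```

```text
time_s: 6.2
tcp_pos: [0.5495, -0.0371, 0.1035]
eef_rot: [-180.0, 0.0, -156.5]
contact_force: [1.1, -0.7, 0.9]
gripper_width: 0.0008
gripper_force: 0.0
[ 1.12846465 -0.71831694  0.86891093]
[[-1.9, 0.8, -0.0, 0.0, 0.0, 0.052], [-5.8, 2.0, -0.0, 0.0, 0.0, 0.157], [-9.8, 2.8, -0.0, 0.0, 0.0, 0.262], [-13.9, 3.2, -0.0, 0.0, 0.0, 0.367], [-16.0, 3.2, -0.0, 0.0, 0.0, 0.419], [-18.0, 3.1, -0.0, 0.0, 0.0, 0.471], [-19.1, 3.0, -0.0, 0.0, 0.0, 0.497], [-20.1, 2.9, -0.0, 0.0, 0.0, 0.524], [-10.7, 7.6, -0.0, 0.0, 0.0, 0.497], [-1.9, 12.3, -0.0, 0.0, 0.0, 0.497], [-1.9, 12.3, -96.0, 0.0, 0.0, 0.497]]
```

View pics/s3.png

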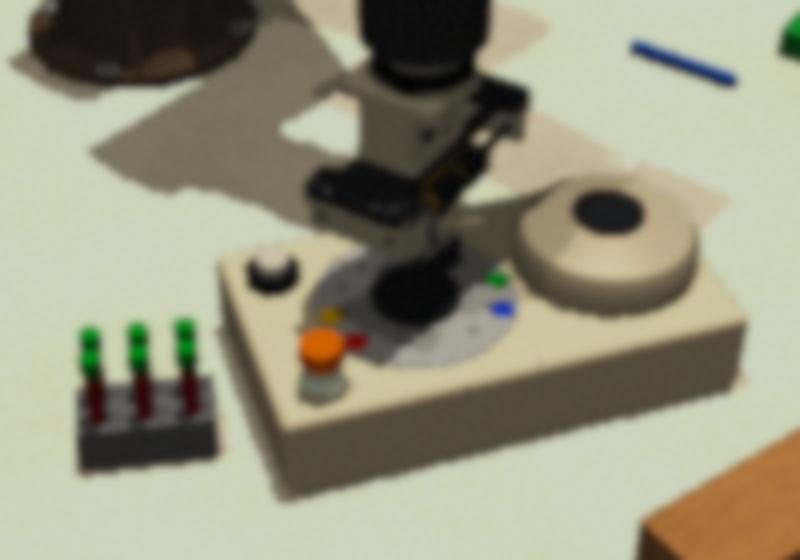

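The lever, near (450,250), has followed the finger to about position 6–7. I push the last click gently, then back off, lift and look.

```bash
python3 -m pendant '[[-1.9,0.8,0,0,0,0.052],[-5.8,2,0,0,0,0.157],[-9.8,2.8,0,0,0,0.262],[-13.9,3.2,0,0,0,0.367],[-16,3.2,0,0,0,0.419],[-18,3.1,0,0,0,0.471],[-19.1,3,0,0,0,0.497],[-19.1,3,0,0,0,0.497],[-10.7,7.6,0,0,0,0.497],[-1.9,12.3,0,0,0,0.497],[-1.9,12.3,-20,0,0,0.497],[-1.9,12.3,-60,0,0,0.497],[31,29,-96,0,0,0.497],[56,43,-96,0,0,0.497],[56,43,-96,0,0,0.497]]'
python3 - <<'E'
from h import *
s=r.get_state();print(s['time_s'],list(s['tcp_pos']),s['eef_rot'])
cv2.imwrite("pics/w4.png",cv2.cvtColor(r.capture("wrist"),cv2.COLOR_RGB2BGR))
im=cv2.cvtColor(r.capture("top"),cv2.COLOR_RGB2BGR)
cv2.imwrite("pics/t4.png",cv2.resize(im[145:230,265:405],None,fx=5.6,fy=5.6,interpolation=cv2.INTER_CUBIC))
E
```

```text
time_s: 8.12
tcp_pos: [0.4788, -0.0198, 0.2004]
eef_rot: [179.9, 0.1, 174.9]
contact_force: [-0.0, 0.8, -0.6]
gripper_width: 0.0005
gripper_force: 0.0
8.125 [np.float64(0.47881979488872756), np.float64(-0.019840462130957512), np.float64(0.20036496006043583)] [1.79931351e+02 7.49777140e-02 1.74941232e+02]
```

View pics/w4.png

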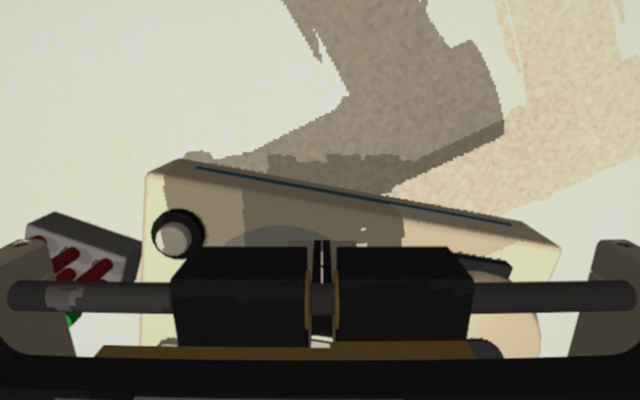

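The camera now faces away from the dial; the key is at (173,238). I check the top view instead.

View pics/t4.png

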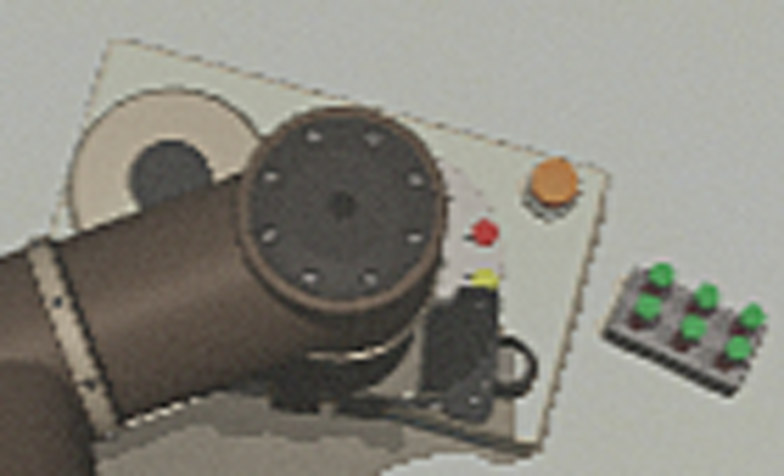

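The arm blocks the top view. I'll go above the key with the camera turned toward the dial.

```bash
python3 -m pendant '[[-2,-8,-10,0,0,-0.17],[-4,-16,-20,0,0,-0.34],[-6,-24,-30,0,0,-0.51],[-8,-32,-40,0,0,-0.68],[-10,-40,-50,0,0,-0.85],[-12,-48,-50,0,0,-1.02],[-14,-56,-50,0,0,-1.19],[-16,-64,-50,0,0,-1.36],[-18,-72,-50,0,0,-1.53],[-20,-80,-50,0,0,-1.7],[-22,-88,-50,0,0,-1.87],[-24,-96,-50,0,0,-2.04],[-26,-104,-50,0,0,-2.21],[-28,-112,-50,0,0,-2.38],[-30.7,-117.8,-50,0,0,-2.55],[-30.7,-117.8,-50,0,0,-2.72],[-30.7,-117.8,-50,0,0,-2.89],[-30.7,-117.8,-50,0,0,-3],[-30.7,-117.8,-50,0,0,-3],[-30.7,-117.8,-50,0,0,-3]]'
python3 - <<'E'
from h import *
s=r.get_state();print(s['time_s'],list(s['tcp_pos']),s['eef_rot'])
cv2.imwrite("pics/w5.png",cv2.cvtColor(r.capture("wrist"),cv2.COLOR_RGB2BGR))
E
```

```text
time_s: 10.72
tcp_pos: [0.5012, -0.14, 0.2491]
eef_rot: [180.0, 0.0, -13.4]
contact_force: [-0.7, 0.0, 1.4]
gripper_width: 0.001
gripper_force: 0.0
10.725 [np.float64(0.501168679920713), np.float64(-0.14001724440423843), np.float64(0.24913800146739232)] [ 1.79981930e+02  4.14672457e-02 -1.33686661e+01]
```

View pics/w5.png

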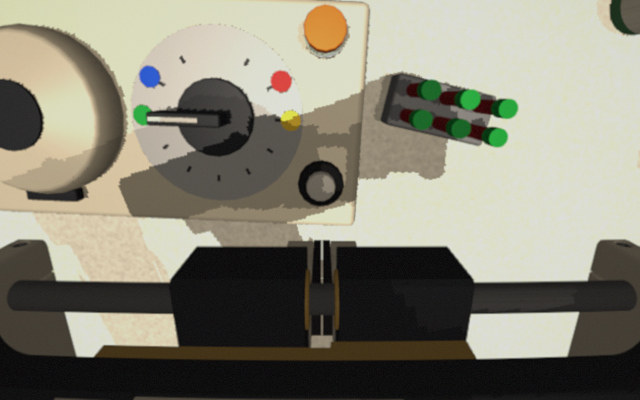

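The pointer (147,118) lies on the green sticker (142,114), the axis is at (216,117), and the pot and rack are undisturbed. Now the key, at (321,184).

```bash
python3 - <<'E'
from h import *
P=[.50117,-.14002,.24914];E=[179.98,.04,-13.37]
print(wristw([(321,184),(317,185)],.092,P,E), wristw([(147,118),(228,118)],.104,P,E),wristw([(142,114)],.071,P,E))
E
python3 -m pendant '[[0,0,30,0,0,0],[0,0,60,0,0,0],[0,0,90,0,0,0],[0,0,115,0,0,0],[0,0,130,0,0,0],[0,0,132,0,0,0],[0,0,132,0,0,0]]'
```

```text
[[ 0.50217421 -0.14009723  0.092     ]
 [ 0.50210833 -0.13649546  0.092     ]] [[ 0.59087359 -0.01790661  0.104     ]
 [ 0.57516138 -0.0814945   0.104     ]] [[0.59685929 0.00151744 0.071     ]]
time_s: 11.65
tcp_pos: [0.5016, -0.1399, 0.1182]
eef_rot: [-180.0, -0.1, -13.2]
contact_force: [0.6, -0.5, 0.2]
gripper_width: 0.0002
gripper_force: 0.0
```

```bash
python3 -m pendant '[[0,0,4,0,0,0],[0,0,7,0,0,0],[0,0,9,0,0,0],[0,0,11,0,0,0],[0,0,12,0,0,0],[0,0,13,0,0,0],[0,0,13,0,0,0],[0,0,13,0,0,0]]'
```

```text
time_s: 12.65
tcp_pos: [0.5013, -0.1399, 0.1052]
eef_rot: [-180.0, -0.0, -13.2]
contact_force: [-0.6, 1.2, 8.5]
gripper_width: 0.0007
gripper_force: 4.1
```

```bash
python3 -m pendant '[[0,0,0.5,0,0,0],[0,0,1,0,0,0],[0,0,1.5,0,0,0],[0,0,1.5,0,0,0],[0,0,1.5,0,0,0]]'
```

```text
time_s: 13.28
tcp_pos: [0.5015, -0.14, 0.1049]
eef_rot: [180.0, -0.1, -13.2]
contact_force: [-6.2, 3.3, 20.9]
gripper_width: 0.0004
gripper_force: 10.3
```

The force jumped to 21 N with no further travel, so the key is fully down. I release it and retreat.

```bash
python3 -m pendant '[[0,0,-4,0,0,0],[0,0,-10,0,0,0],[0,0,-30,0,0,0],[0,0,-60,0,0,0],[0,0,-100,0,0,0],[0,0,-146,0,0,0],[0,0,-146,0,0,0],[0,0,-146,0,0,0],[0,0,-146,0,0,0]]'
python3 - <<'E'
from h import *
s=r.get_state();print(s['time_s'],list(s['tcp_pos']))
cv2.imwrite("pics/w6.png",cv2.cvtColor(r.capture("wrist"),cv2.COLOR_RGB2BGR))
E
```

```text
time_s: 14.4
tcp_pos: [0.5002, -0.1399, 0.2477]
eef_rot: [180.0, 0.1, -13.2]
contact_force: [-0.6, -0.1, -0.5]
gripper_width: 0.0006
gripper_force: 0.0
14.4 [np.float64(0.5001769278073401), np.float64(-0.13988754873530973), np.float64(0.24768127645103244)]
```

View pics/w6.png

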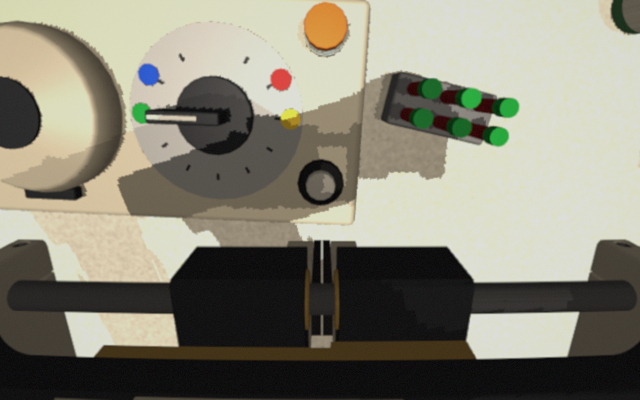

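The pointer is still at green (146,116), the key is back up at (321,182), and nothing else has moved.

```bash
python3 -c "
from plant import r
print(r.close_job())"
```

```text
the job is handed in; nothing more can be done
None
```

The dial rests in the click at the green sticker (position 8), and the start key was then pressed fully down and released; the last picture showed the pot and rack where they were, and the job was handed in at about 14 s.

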